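# Fit the keyed gear onto the sculpture's drive shaft

## Robot

A 6-joint arm with a two-finger parallel gripper is mounted at the origin on the work surface. World frame = base frame: x ahead of the robot, y to its left, z up, the work surface at z = 0. Lengths are in mm, angles in rad, forces in N, time in s.
With the tool pointing down it reaches from about 275 to 725 mm from the base axis. Payload 15.9 kg.
Tool frame: the origin (TCP) lies on the centre line of the jaws, within the pads' length; the fingertips stand 22 mm ahead of it and the grasp point (between the pads) lies 3 mm ahead of it (robot.tip_reach is the distance from the TCP to the fingertips, in mm); z points along the fingers, y is the line along which they close (so a half turn about z gives the same grasp; the last joint's range is limited). The gripper opens to 85 mm and grips with 20 to 120 N. Pads are 22 mm wide; open, the fingers measure 114 mm over their backs; the gripper's body (76 mm by 85 mm) begins 54 mm behind the grasp point. The pads swing forward as they close: fully open they stand 13 mm farther back than shut.
Start: joints at [-1.228, 0.213, -0.034, 1.323, 0, 1.571], TCP at [168.056, -470.896, 253.306] pointing down, gripper open.
Joint ranges: [-2.98, 2.98], [-0.74, 1.72], [-1.14, 1.35], [-2.1, 2.04], [-1.57, 1.44], [-3.14, 3.14]. Speed limits (rad/s): [1.89, 1.89, 2.39, 2.57, 3.14, 3.14].

## Interface

Orientations are given as a unit quaternion [w, x, y, z].
In Python, from plant import sensors, camera, workorder, robot gives the robot as it stands. The module is installed in compiled form; this text tells all that it offers.
- The arm moves only by the tool carry_out, never from a script. Its argument "motion" is a list of rows, each a list of 7 numbers: the turn, a rotation vector about the world's x, y, z in rad, then the shift along the world's x, y, z in cm, then the opening, from -1 (shut) to 1 (fully open). In form: [[rx, ry, rz, x, y, z, jaw], ...]. A call has 1 to 12 rows; each row shifts and turns the commanded pose from where the row before left it; what a row does not reach is not made up. A row lasts 1/12 s, in which the tool goes at most 41.7 mm and 7.16 degrees, less where a joint would pass 70% of its speed; a pose out of reach is approached as far as the arm can. A call with a gripper value outside its range is refused whole. The fingers move at their own pace and stop on an object; "grip_force" is the grip in N (left out, the last holds). Time passes only in rows, so rows that do not move let the fingers close. It gives the time, the measured TCP pose, the force, the opening and the grip force at its end, in the units of the state.
- sensors.sense(): the state, without advancing time (a new reading comes with each control period).
- camera(name): name is "side" or "top" or "wrist"; returns a dict with "color" (384x512x3 uint8, blue, green, red), "z_map" (384x512 float32, mm along the optical axis (not along the pixel's ray), 0 where there is no reading), "vertical_fov" (degrees; the focal length in pixels is half the picture's height over the tangent of half this angle, whatever the lens; pixels are square), "cx", "cy" (the principal point, pixels), "rvec" (rotation vector, rad) and "tvec" (3), from world to camera coordinates, as OpenCV has them. Camera axes: x right, y down, z forward; pixel columns grow to the right and rows downward; lengths in mm; the calibration is good to about 2 mm. A picture is of the moment at which its call begins.
- workorder.job_done(): hands the job in; it is judged then, once.
The state is a dict: "clock": time; "q": joint angles; "qd": joint speeds; "effort": joint torques, N m; "ee_pos": TCP position; "tool_rot": TCP orientation; "wrist_force": force on the tool from outside, world axes, zero at the start; "moment": the same for the moment, N m; "width": opening from 0.0 (shut) to 1.0 (fully open); "grip_force": force on a finger pad.
Only numpy, scipy, OpenCV 4.12 (cv2) and the standard library are available. Lean on these libraries where they do the work, as an engineer would, in place of code of your own. Each camera call takes 0.05 s, during which the arm holds its last target. There are 200 camera calls.

## Task

Put the red gear, collar upwards, over the upright shaft of the blue drive, turn it on the shaft until its keyway drops over the brass key, seat it fully home on the shoulder and let go. Work gently: do not force the gear down on the key or the shaft, and leave the tape roll, the paint pot and the brush where they are.

Things in the scene. Friction and masses are not known exactly. Their poses are not given: they have to be found in the camera images.
- gear: Loose red gear with metal hub, 0.15-0.3 kg, flat on the table, collar up. Disc 97 mm over the teeth, 14 mm thick. A 22 mm bore runs right through, with a keyway 8 mm wide reaching out to 18 mm from the axis. Origin: centre of the underside; z up along the bore; +x points from the axis through the keyway (white dot on that side of the disc).
- collar (a point): Centre of the top of the gear's 12-sided metal collar, 42 mm above the gear's underside; axes as the gear's. 44 mm across flats (a flat faces the gear's +x and every 30 degrees from it); 28 mm of it stand above the disc, to be gripped.
- drive: Blue drive housing fixed to the table, 130 (x) x 100 (y) x 50 mm high; on top a dark round shoulder 50 mm across and an upright keyed steel shaft. A white stroke on its top lies on its +x side. Origin: centre of the underside, under the shaft axis; z up.
- seat (a point): Centre of the shoulder's face on the shaft axis, 60 mm above the table; axes as the drive's. The seated gear's underside lies here. The shaft around it is 20 mm across and rises 48 mm; the gearbox holds it so that it does not turn.
- shaft_key (a point): Point on the shaft axis level with the top of the brass key, 14 mm above the shoulder; axes as the drive's, NOT the key's. The key, 6 mm wide, reaches out to 16 mm from the axis, down to the shoulder, in an unmeasured direction 0.25 to 1.65 rad (14 to 95 degrees) counter-clockwise, seen from above, of the drive's +x. A gear not lined up rests on it, underside at this height.
- shaft_top (a point): Centre of the shaft's top, 48 mm above the shoulder; its last 6 mm taper from 20 to 12 mm across.
- tape: Blue roll of tape lying flat, 76 mm across, 24 mm high. Leave alone. Origin: centre of the underside.
- pot: White paint pot with an orange cap, 66 mm across, 85 mm tall, standing. Leave alone. Origin: centre of the underside.
- brush: Paint brush lying on the table beyond the work. Leave alone. Origin: near its middle, on the underside; its length runs along its x axis.

How it is judged (in metres and radians):
On the way:
1. the gear is threaded over the shaft, its underside still above the shoulder by 8 to 38 mm, within 5 mm of the axis (horizontal distance between gear and seat below 0.005 m and z of gear in the frame of seat between 0.008 and 0.038 m and angle between gear's own z axis and vertical below 0.15 rad), for 0.1 s.
At the end, for the whole second after the job is handed in: The gear, collar up, sits fully home on the drive's shoulder with its keyway over the key: underside within 3 mm of the shoulder's face, bore within 4 mm of the shaft axis, level within 0.06 rad, at rest and let go (horizontal distance between gear and seat below 0.004 m and z of gear in the frame of seat below 0.003 m and angle between gear's own z axis and vertical below 0.06 rad and linear speed of gear below 0.02 m/s); the robot touches nothing.
It fails at once if the gear is forced or dropped onto the drive, its shaft or key with more than 60 N (contact force between gear and drive above 60 N).
It fails at once if the tape roll is moved more than 15 mm (distance of tape from where it was at the start of the episode above 0.015 m).
It fails at once if the paint pot is moved more than 15 mm (distance of pot from where it was at the start of the episode above 0.015 m).
It fails at once if the brush is moved more than 15 mm (distance of brush from where it was at the start of the episode above 0.015 m).
It also fails if it takes over 69 s, if anything falls off the work surface, if the arm or the gripper's body presses on something with over 40 N, if the wrist force passes 120 N, or if a joint passes its speed limit or range.

## Working session

There is one attempt and no reset: what is moved stays moved. The work goes in short steps, Python scripts to look and compute and a tool call to move; the robot and the scene stay as the last step left them, time stands still between calls to the robot, and variables do not carry over. Pictures are saved under pics/ and viewed, at most 10 in all, crops included, and the job is handed in when it is done.

Besides the shell and the picture viewer there is one more tool, called after ">>>" as name([rows], argument=value, ...), one row to a line, values as JSON. carry_out: Moves the arm, as the interface text tells. Its arguments: {"type":"object","properties":{"motion":{"type":"array"},"grip_force":{"type":"number"}},"required":["motion"]}

```bash
mkdir -p pics; cat > h.py <<'E'
import numpy as np, cv2
from plant import sensors, camera, workorder, robot
def cam(n,save=None):
    c=camera(n); 
    if save: cv2.imwrite('pics/'+save,c['color'])
    f=192/np.tan(np.radians(c['vertical_fov'])/2)
    c['K']=np.array([[f,0,c['cx']],[0,f,c['cy']],[0,0,1.]])
    c['R']=cv2.Rodrigues(np.array(c['rvec'],float))[0]; c['t']=np.array(c['tvec'],float).ravel()
    c['C']=-c['R'].T@c['t']; return c
def ray(c,uv): 
    d=np.c_[np.atleast_2d(uv),np.ones(len(np.atleast_2d(uv)))]@np.linalg.inv(c['K']).T
    return d@c['R']
def plane(c,uv,z):
    d=ray(c,uv); return c['C']+d*((z-c['C'][2])/d[:,2])[:,None]
def cloud(c):
    v,u=np.mgrid[:384,:512]; d=ray(c,np.c_[u.ravel(),v.ravel()])
    return (c['C']+d*c['z_map'].reshape(-1,1)).reshape(384,512,3)
def tri(c1,p1,c2,p2):
    P=[c['K']@np.c_[c['R'],c['t']] for c in(c1,c2)]
    X=cv2.triangulatePoints(P[0],P[1],np.array(p1,float).reshape(2,1),np.array(p2,float).reshape(2,1)); return (X[:3]/X[3]).ravel()
E
python3 - <<'E'
from h import *
ims=[]
for n in('top','side'):
    c=cam(n); ims.append(c['color']); print(n,c['C'],c['K'][0,0],c['R'].round(3).tolist())
    print((c['z_map']>0).mean())
cv2.imwrite('pics/a.png',cv2.resize(np.vstack(ims),(800,1200))[:600]);cv2.imwrite('pics/b.png',cv2.resize(ims[1],(800,600)))
cv2.imwrite('pics/a.png',cv2.resize(ims[0],(800,600)))
print(sensors.sense())
E
```

```text
top [505.02027839 -10.36111403 828.79961461] 409.42537390173726 [[-0.024, -1.0, -0.01], [-0.992, 0.025, -0.12], [0.12, 0.007, -0.993]]
0.996002197265625
side [330.50960216 413.3175048  555.2468926 ] 392.1254120116518 [[-0.847, -0.532, 0.017], [-0.363, 0.554, -0.749], [0.389, -0.64, -0.662]]
0.995819091796875
{'clock': 0.1, 'q': array([-1.22801962e+00,  2.13308932e-01, -3.49967141e-02,  1.32352437e+00,
       -4.03098560e-05,  1.57081120e+00]), 'qd': array([-7.89129468e-04,  5.76900606e-05,  1.37187789e-03,  1.90795061e-06,
        2.15801946e-04, -8.18553672e-04]), 'effort': array([ 9.83640566e-04, -6.87245107e+01,  4.87809849e+01,  1.22914673e-02,
        6.33705099e-05,  6.38494868e-06]), 'ee_pos': array([ 167.94018287, -470.63501622,  252.86451218]), 'tool_rot': array([-5.05832951e-04,  9.85350067e-01,  1.70543185e-01, -1.08011327e-04]), 'wrist_force': array([-0.53350625,  0.21993238,  0.03251289]), 'moment': array([-0.05075893,  0.00523581,  0.01832353]), 'grip_force': 0.0, 'width': 0.9978933246374264}
```

View pics/a.png

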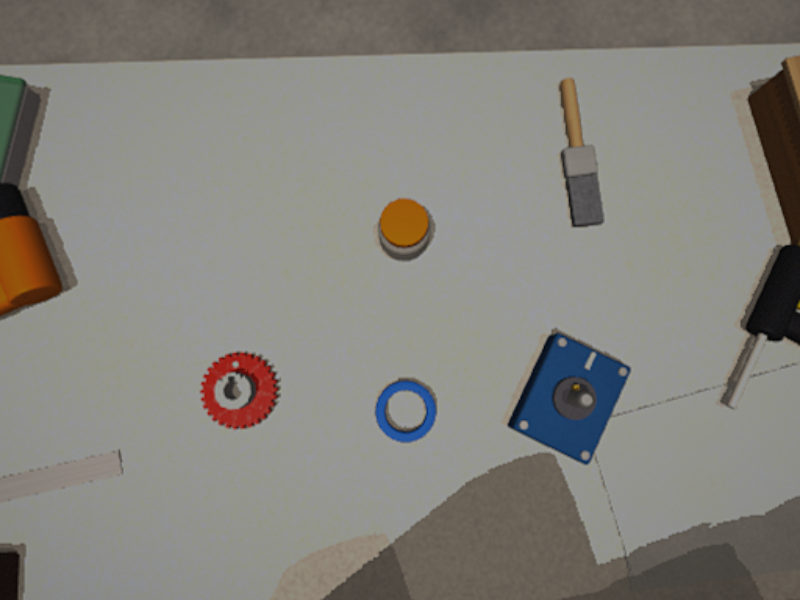

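View pics/b.png

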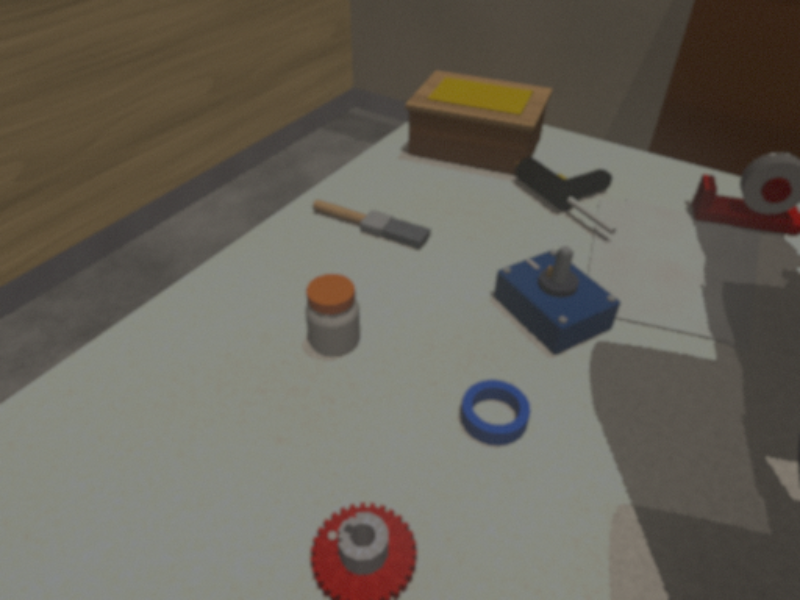

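The top view shows the gear at about (240,390), with its dot at (235,365). The drive's shoulder is at (575,398), the shaft top at (586,400), the brass key near (575,385) and the white stroke at (590,360). Tape is at (406,410) and pot at (405,225). The side view agrees. Next I'll measure.

```bash
python3 - <<'E'
from h import *
import warnings
def cent(m): 
    v,u=np.nonzero(m); return np.array([u.mean(),v.mean()])
cs={n:cam(n) for n in('top','side')}
for n,c in cs.items():
    P=cloud(c); hsv=cv2.cvtColor(c['color'],cv2.COLOR_BGR2HSV); H,S,V=[hsv[...,i].astype(int) for i in range(3)]
    print(n,'table z med',np.median(P[250:330,150:300,2]))
    red=((H<8)|(H>172))&(S>140)&(V>60)
    if n=='side': red[:250]=0
    _,lab,st,ce=cv2.connectedComponentsWithStats(red.astype(np.uint8)); k=1+st[1:,4].argmax(); m=(lab==k)
    cnt=max(cv2.findContours(m.astype(np.uint8),0,2)[0],key=cv2.contourArea)
    Pg=P[m]; print('red z pct',np.percentile(Pg[:,2],[10,50,90]))
    hull=plane(c,cv2.convexHull(cnt).reshape(-1,2),14)[:,:2]
    (gx,gy),r=cv2.minEnclosingCircle(hull.astype(np.float32)); print('gear disc',gx,gy,r)
    near=np.hypot(P[...,0]-gx,P[...,1]-gy)<40
    col=near&(P[...,2]>34); q=P[col]; print('collar',q[:,2].mean(),cv2.minEnclosingCircle(q[:,:2].astype(np.float32)),q.mean(0))
    w=(S<70)&(V>120)&near&(P[...,2]<22)&(P[...,2]>6); _,lab,st,ce=cv2.connectedComponentsWithStats(w.astype(np.uint8))
    for i in range(1,len(st)):
        if st[i,4]>3: p=plane(c,ce[i],14)[0]; print('dot?',st[i,4],ce[i],p,np.hypot(p[0]-gx,p[1]-gy),np.arctan2(p[1]-gy,p[0]-gx))
    blue=(H>100)&(H<125)&(S>120)&(P[...,2]>42)&(P[...,2]<58)
    _,lab,st,ce=cv2.connectedComponentsWithStats(blue.astype(np.uint8)); k=1+st[1:,4].argmax(); m=(lab==k)
    cnt=max(cv2.findContours(m.astype(np.uint8),0,2)[0],key=cv2.contourArea)
    zt=np.median(P[m][:,2]); rr=cv2.minAreaRect(plane(c,cnt.reshape(-1,2),50)[:,:2].astype(np.float32)); print('drive top z',zt,rr)
    D=np.hypot(P[...,0]-rr[0][0],P[...,1]-rr[0][1])
    sh=(D<40)&(P[...,2]>95); q=P[sh]; print('shaft top',sh.sum(),q.mean(0),cent(sh),q[:,2].max())
    sd=(D<32)&(P[...,2]>57)&(P[...,2]<64); print('shoulder',cv2.minEnclosingCircle(P[sd][:,:2].astype(np.float32)),P[sd].mean(0))
    br=(H>12)&(H<32)&(S>90)&(D<40); 
    if br.any(): p=P[br]; print('brass',br.sum(),cent(br),p.mean(0))
    w=(S<60)&(V>140)&(D<65)&(P[...,2]>44)&(P[...,2]<56); _,lab,st,ce=cv2.connectedComponentsWithStats(w.astype(np.uint8))
    for i in range(1,len(st)):
        if st[i,4]>10: p=plane(c,ce[i],50)[0]; print('stroke?',st[i,4],p,np.arctan2(p[1]-rr[0][1],p[0]-rr[0][0]))
    tp=(H>100)&(H<130)&(S>120)&(P[...,2]<35)&(P[...,2]>15);print('tape',np.median(P[tp],0)); 
E
```

```text
top table z med 0.040235365297519365
red z pct [11.83363069 13.75819557 15.44148231]
gear disc 496.4878845214844 198.78500366210938 48.53583908081055
collar 41.23397006106058 ((495.4943542480469, 198.7174072265625), 22.613109588623047) [494.54073199 197.95870851  41.23397006]
dot? 11 [150.36363636 232.81818182] [529.12473063 203.2142351   14.        ] 32.93602610078865 0.13488851286811504
drive top z 49.915687364005066 ((478.11810302734375, -211.28994750976562), (98.57343292236328, 127.43438720703125), 62.43635177612305)
shaft top 109 [ 477.20403114 -211.49777622  105.26268331] [373.94495413 255.68807339] 111.58033400972852
shoulder ((477.10546875, -213.25997924804688), 25.258487701416016) [ 476.72488975 -210.07903084   60.02847449]
brass 19 [368.10526316 247.57894737] [ 490.75775881 -211.88620836   68.56548421]
stroke? 26 [ 521.72525058 -236.04769193   50.        ] -0.5163649389173893
tape [470.34582916 -23.28315279  23.85467596]
side table z med 2.2968372262669163
red z pct [14.7401676  16.18056113 17.46602186]
gear disc 495.4822082519531 200.60926818847656 48.080841064453125
collar 42.916986703632226 ((496.5672302246094, 200.37326049804688), 23.004995346069336) [494.9468531  202.01223671  42.9169867 ]
dot? 19 [212.15789474 342.15789474] [530.29204749 202.8106461   14.        ] 34.87937746548957 0.06315600175152845
drive top z 52.69252436245216 ((454.7048034667969, -185.54971313476562), (57.267967224121094, 51.5882568359375), 14.620256423950195)
shaft top 95 [ 477.22726366 -206.71430356  104.71183179] [360.84210526 162.70526316] 111.62252519113531
shoulder ((470.27484130859375, -200.96939086914062), 20.706138610839844) [ 469.15237248 -197.94507089   61.89618643]
tape [463.0085406   -6.08817152  26.25967543]
```

>>> carry_out([
  [0,0,0.09,2.5,2.1,0.3,1],
  [0,0,0.09,2.5,2.1,0.3,1],
  [0,0,0.09,2.5,2.1,0.3,1],
  [0,0,0.09,2.5,2.1,0,1],
  [0,0,0.09,2.5,2.1,0,1],
  [0,0,0.09,2.5,2.1,0,1],
  [0,0,0.09,2.5,2.1,0,1],
  [0,0,0.09,2.5,2.1,0,1],
  [0,0,0.09,2.5,2.1,0,1],
  [0,0,0.09,2.5,2.1,0,1],
  [0,0,0.09,2,2.1,0,1],
  [0,0,0,0,0,0,1],
])

```text
clock: 1.2
ee_pos: [440.7, -236.8, 261.9]
tool_rot: [-0.0, 0.783, 0.622, 0.0]
wrist_force: [0.8, -0.4, -0.8]
width: 0.995
grip_force: 0.0
```

```bash
cat >> h.py <<'E'
def st():
    from scipy.spatial.transform import Rotation as Ro
    s=sensors.sense(); q=s['tool_rot']; R=Ro.from_quat([q[1],q[2],q[3],q[0]]).as_matrix()
    print('t',s['clock'],'pos',s['ee_pos'].round(1),'yaw_y',np.arctan2(R[1,1],R[0,1]).round(3),'z',R[:,2].round(4),'F',s['wrist_force'].round(1),'M',s['moment'].round(2),'w',round(s['width'],3),'g',s['grip_force'],'q',s['q'].round(2)); return s
E
python3 - <<'E'
from h import *
st(); c=cam('wrist'); cv2.imwrite('pics/w1.png',cv2.resize(c['color'],(800,600))); print(c['C'],c['R'].round(2).tolist(),c['K'][0,0])
E
```

```text
t 1.2 pos [ 440.7 -236.8  261.9] yaw_y -0.228 z [ 2.0e-04  1.2e-03 -1.0e+00] F [ 0.8 -0.4 -0.8] M [ 0.01  0.02 -0.02] w 0.995 g 0.0 q [-0.49  0.21 -0.01  1.35  0.    1.31]
[ 458.16653169 -167.43613809  382.333481  ] [[0.97, -0.23, -0.0], [-0.22, -0.94, 0.27], [-0.06, -0.26, -0.96]] 299.5448402729252
```

View pics/w1.png

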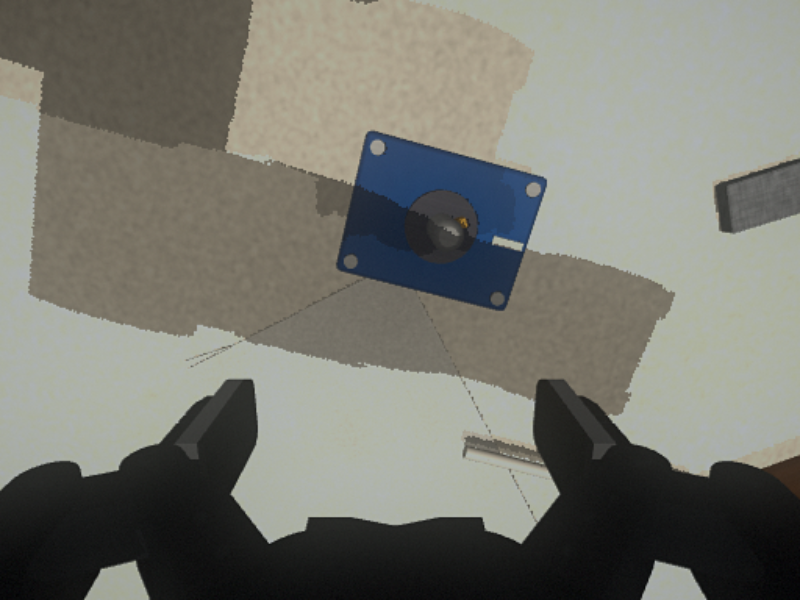

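The wrist view shows the drive with its shoulder at (441,228), the brass key at (463,222) and the stroke at (508,243). I'll measure here in the wrist view.

```bash
cat > drv.py <<'E'
from h import *
c=cam('wrist'); P=cloud(c); hsv=cv2.cvtColor(c['color'],cv2.COLOR_BGR2HSV); H,S,V=[hsv[...,i].astype(int) for i in range(3)]
D=np.hypot(P[...,0]-477,P[...,1]+211)
blue=(H>100)&(H<125)&(S>120)&(P[...,2]>42)&(P[...,2]<58)
cnt=max(cv2.findContours(blue.astype(np.uint8),0,2)[0],key=cv2.contourArea)
print('top z',np.median(P[blue][:,2]),cv2.minAreaRect(plane(c,cnt.reshape(-1,2),50)[:,:2].astype(np.float32)))
sd=(D<35)&(S<110)&(P[...,2]>57)&(P[...,2]<64)
cnt=max(cv2.findContours(sd.astype(np.uint8),0,2)[0],key=cv2.contourArea)
e=cv2.minEnclosingCircle(plane(c,cv2.convexHull(cnt).reshape(-1,2),60)[:,:2].astype(np.float32)); print('shoulder',e)
t=(D<20)&(P[...,2]>105.5); v,u=np.nonzero(t); print('tip',t.sum(),plane(c,[[u.mean(),v.mean()]],108), np.percentile(P[t][:,2],[5,50,95]))
br=(H>10)&(H<35)&(S>90)&(V>30)&(D<30); v,u=np.nonzero(br); print('brass',br.sum(),P[br].round(1).tolist()[:40])
top=br&(P[...,2]>70); 
b=plane(c,np.c_[u,v],74); print('mean',b.mean(0))
for ax in([477.3,-211.3],e[0]): d=b[:,:2]-ax; a=np.arctan2(d[:,1],d[:,0]); print('ang',np.arctan2(d.mean(0)[1],d.mean(0)[0]),a.min(),a.max(),np.hypot(*d.T).min(),np.hypot(*d.T).max())
E
python3 drv.py
```

```text
top z 49.670613992455884 ((480.12542724609375, -209.2020263671875), (97.1239013671875, 126.79877471923828), 62.56844711303711)
shoulder ((479.93731689453125, -209.80662536621094), 24.925199508666992)
tip 5032 [[ 521.3405538  -436.55403578  108.        ]] [312.09472754 326.08952654 336.04702895]
brass 34 [[492.6, -205.6, 63.2], [493.4, -205.7, 64.9], [494.3, -205.8, 65.9], [494.8, -205.5, 70.5], [495.5, -205.4, 72.9], [491.0, -206.0, 66.3], [491.7, -205.9, 69.5], [492.5, -205.9, 71.7], [493.3, -205.9, 73.0], [494.3, -206.2, 72.7], [495.0, -206.2, 75.0], [491.0, -206.3, 73.9], [492.1, -206.6, 73.4], [493.0, -206.8, 73.6], [493.9, -206.9, 75.0], [495.1, -207.4, 72.8], [497.7, -209.2, 60.2], [491.7, -207.5, 74.6], [492.9, -207.9, 73.4], [493.9, -208.1, 73.2], [494.7, -208.1, 74.9], [495.9, -208.6, 73.2], [492.8, -209.0, 72.6], [493.7, -209.1, 72.9], [494.7, -209.3, 73.4], [495.7, -209.6, 73.0], [492.4, -209.7, 74.3], [493.5, -210.1, 73.4], [494.5, -210.4, 72.9], [495.5, -210.6, 73.3], [498.2, -212.6, 59.8], [493.3, -211.1, 72.9], [494.3, -211.4, 73.0], [495.2, -211.5, 73.7]]
mean [ 493.64840732 -207.6783647    74.        ]
ang 0.21800760615619358 -0.0085577131465317 0.4572443614945754 14.332185462112182 19.094944787604973
ang 0.15399292692676475 -0.10744528080825237 0.4434110033011035 11.310426006154936 16.47197331576646
```

>>> carry_out([
  [0,0,0.03,0.3,3.6,0,1],
  [0,0,0.03,0.3,3.6,0,1],
  [0,0,0.03,0.3,3.6,0,1],
  [0,0,0.03,0.3,3.6,0,1],
  [0,0,0.03,0.3,3.6,0,1],
  [0,0,0.03,0.3,3.6,0,1],
  [0,0,0.03,0.3,3.6,0,1],
  [0,0,0.03,0.3,3.6,0,1],
  [0,0,0.03,0.3,3.6,-1,1],
  [0,0,0.03,0.3,3.6,-1,1],
  [0,0,0.03,0.3,3.6,-1,1],
  [0,0,0,0,0,0,1],
])

```text
clock: 2.3
ee_pos: [470.5, 159.7, 230.4]
tool_rot: [-0.001, 0.673, 0.74, -0.001]
wrist_force: [0.4, -1.1, -0.4]
width: 1.003
grip_force: 0.0
```

```bash
cat > gear.py <<'E'
from h import *
st(); c=cam('wrist'); P=cloud(c); hsv=cv2.cvtColor(c['color'],cv2.COLOR_BGR2HSV); H,S,V=[hsv[...,i].astype(int) for i in range(3)]
red=((H<8)|(H>172))&(S>140)&(V>40)&(P[...,2]<25)
cnt=max(cv2.findContours(red.astype(np.uint8),0,2)[0],key=cv2.contourArea)
e=cv2.minEnclosingCircle(plane(c,cv2.convexHull(cnt).reshape(-1,2),14)[:,:2].astype(np.float32)); g=np.array(e[0]); print('gear',e,np.median(P[red][:,2]))
near=np.hypot(*(P[...,:2]-g).transpose(2,0,1))<42
col=near&(P[...,2]>38)&(P[...,2]<46); 
cnt=max(cv2.findContours(col.astype(np.uint8),0,2)[0],key=cv2.contourArea)
h=plane(c,cv2.convexHull(cnt).reshape(-1,2),42)[:,:2].astype(np.float32)
ec=cv2.minEnclosingCircle(h); print('collar',ec,P[col][:,2].mean())
w=(S<90)&(V>110)&near&(P[...,2]<22)&(P[...,2]>6); _,lab,s,ce=cv2.connectedComponentsWithStats(w.astype(np.uint8))
for i in range(1,len(s)):
    if s[i,4]>5: p=plane(c,ce[i],14)[0,:2]; print('dot',s[i,4],ce[i],p,np.hypot(*(p-g)),np.arctan2(*(p-g)[::-1]))
low=near&(np.hypot(*(P[...,:2]-np.array(ec[0])).transpose(2,0,1))<21)&(P[...,2]<36)
r=P[low][:,:2]-ec[0]; k=(np.hypot(*r.T)>13)&(np.hypot(*r.T)<18); print('keyway',k.sum(),r[k].mean(0),np.arctan2(*r[k].mean(0)[::-1]))
cv2.imwrite('pics/w2.png',cv2.resize(c['color'],(800,600)))
E
python3 gear.py
```

```text
t 2.3 pos [470.5 159.7 230.4] yaw_y 0.096 z [-2.1e-03  5.0e-04 -1.0e+00] F [ 0.4 -1.1 -0.4] M [-0.03 -0.01  0.01] w 1.003 g 0.0 q [ 0.33  0.21 -0.09  1.27  0.    1.8 ]
gear ((498.2452697753906, 202.6153564453125), 48.28010940551758) 13.712445234718643
collar ((498.2049255371094, 202.42877197265625), 22.5393009185791) 41.671345725472094
dot 39 [309.8974359  138.71794872] [531.1467965  206.03136448] 33.078385260820326 0.10345454073373794
keyway 37 [15.69952111 -0.89864797] -0.05717807732398896
```

View pics/w2.png

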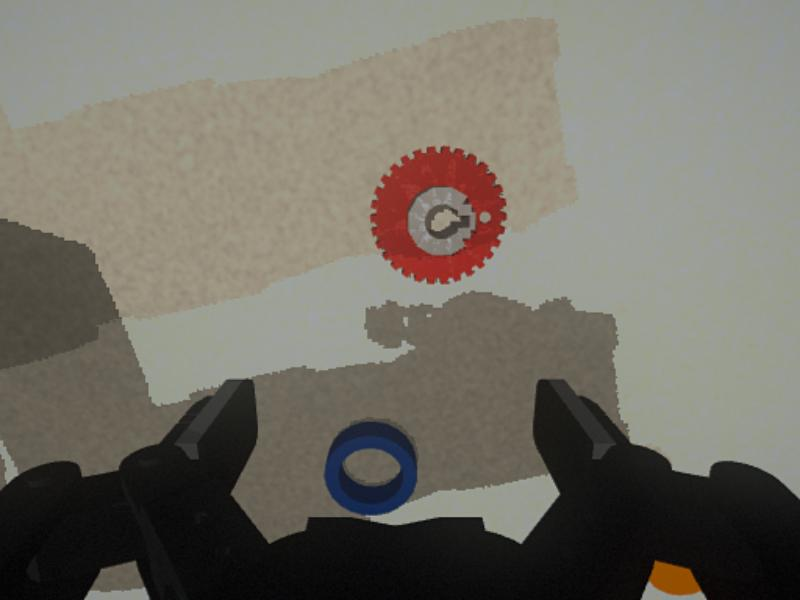

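>>> carry_out([
  [0,0,0,0.9,1.4,-2,1],
  [0,0,0,0.9,1.4,-3,1],
  [0,0,0,0.85,1.3,-3,1],
  [0,0,0,0,0,-3,1],
  [0,0,0,0,0,-3,1],
  [0,0,0,0,0,-2,1],
  [0,0,0,0,0,-2,1],
  [0,0,0,0,0,-1.1,1],
  [0,0,0,0,0,0,1],
  [0,0,0,0,0,0,1],
])

```text
clock: 3.18
ee_pos: [497.6, 195.8, 41.5]
tool_rot: [-0.0, 0.675, 0.738, -0.0]
wrist_force: [0.3, -0.1, -0.0]
width: 1.0
grip_force: 0.0
```

```bash
python3 gear.py
```

```text
t 3.1833 pos [497.6 195.8  41.5] yaw_y 0.09 z [-6.e-04 -5.e-04 -1.e+00] F [ 0.3 -0.1 -0. ] M [ 0.04 -0.    0.05] w 1.0 g 0.0 q [ 0.37  0.42 -0.31  0.84 -0.    1.86]
gear ((498.1797180175781, 203.06924438476562), 48.978111267089844) 13.659914044477887
collar ((498.60369873046875, 203.13507080078125), 23.20447540283203) 41.50033195553735
keyway 110 [14.91949442 -3.36735774] -0.22198238881810767
```

View pics/w2.png

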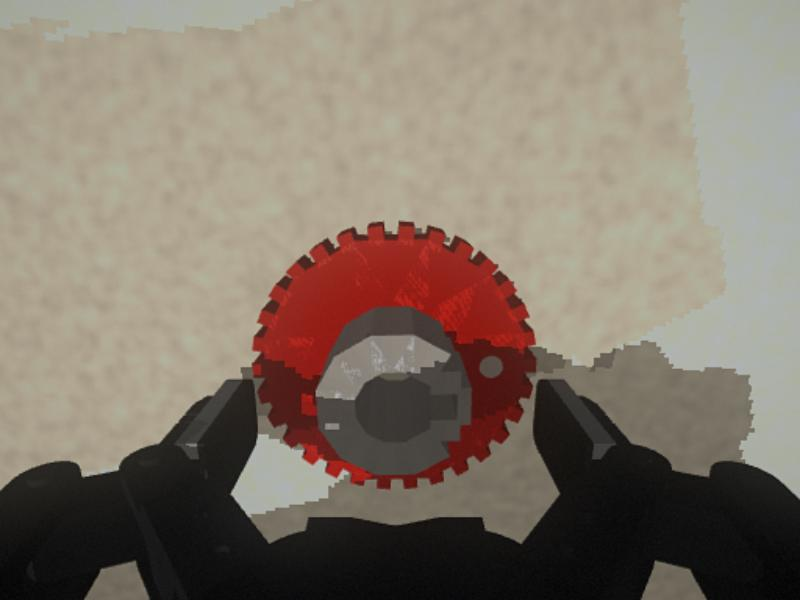

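Collar is between the open fingers, about 5 mm farther in +y than the TCP. I'll correct that and close.

>>> carry_out([
  [0,0,0,0,0.5,-0.3,1],
  [0,0,0,0,0,0,1],
  [0,0,0,0,0,0,0.4],
  [0,0,0,0,0,0,0.2],
  [0,0,0,0,0,0,0],
  [0,0,0,0,0,0,-0.4],
  [0,0,0,0,0,0,-0.6],
  [0,0,0,0,0,0,-0.8],
  [0,0,0,0,0,0,-1],
  [0,0,0,0,0,0,-1],
  [0,0,0,0,0,0,-1],
], grip_force=40)

```text
clock: 4.15
ee_pos: [497.7, 202.2, 38.7]
tool_rot: [0.0, 0.674, 0.739, 0.0]
wrist_force: [-1.7, -0.7, 5.7]
width: 0.508
grip_force: 41.0
```

```bash
python3 gear.py
```

```text
t 4.15 pos [497.7 202.2  38.7] yaw_y 0.092 z [ 4.e-04  2.e-04 -1.e+00] F [-1.7 -0.7  5.7] M [-0.04  0.26  0.02] w 0.508 g 40.98510261217598 q [ 0.39  0.43 -0.31  0.84  0.    1.86]
gear ((499.51690673828125, 204.09765625), 48.52653884887695) 13.631326826723097
collar ((498.93072509765625, 208.86471557617188), 35.860748291015625) 41.56799300515593
keyway 2537 [ 0.63092254 -1.70741674] -1.216839754385489
```

>>> carry_out([
  [0,0,0,0,0,1,-1],
  [0,0,0,0,0,2,-1],
  [0,0,0,0,0,2.5,-1],
  [0,0,0,0,0,2.5,-1],
  [0,0,0,0,0,2.5,-1],
  [0,0,0,0,0,2.5,-1],
  [0,0,0,0,-1,1,-1],
  [0,0,0,0,-2,0,-1],
  [0,0,0,0,-3,0,-1],
  [0,0,0,-0.2,-3,0,-1],
  [0,0,0,-0.2,-3,0,-1],
  [0,0,0,-0.2,-3,0,-1],
])

```text
clock: 5.2
ee_pos: [490.8, 50.3, 178.2]
tool_rot: [-0.0, 0.674, 0.739, -0.0]
wrist_force: [0.7, -1.3, -1.6]
width: 0.503
grip_force: 41.3
```

>>> carry_out([
  [0,0,0,-0.2,-3,0,-1],
  [0,0,0,-0.2,-3,0,-1],
  [0,0,0,-0.2,-3,0,-1],
  [0,0,0,-0.2,-3,0,-1],
  [0,0,0,-0.2,-3,0,-1],
  [0,0,0,-0.2,-3,0,-1],
  [0,0,0,-0.2,-3,0,-1],
  [0,0,0,0,-2,0,-1],
  [0,0,0,0,0,0,-1],
  [0,0,0,0,0,0,-1],
])

```text
clock: 6.03
ee_pos: [476.8, -178.9, 178.0]
tool_rot: [-0.0, 0.675, 0.738, -0.0]
wrist_force: [0.6, 0.8, -1.4]
width: 0.506
grip_force: 41.3
```

```bash
cat > held.py <<'E'
from h import *
s=st(); z0=s['ee_pos'][2]-38.7+14
ims=[]
for n in('top','side','wrist'):
    c=cam(n); ims.append(c['color']); P=cloud(c); hsv=cv2.cvtColor(c['color'],cv2.COLOR_BGR2HSV); H,S,V=[hsv[...,i].astype(int) for i in range(3)]
    red=((H<8)|(H>172))&(S>130)&(V>30)&(abs(P[...,2]-z0)<12)&(np.hypot(P[...,0]-s['ee_pos'][0],P[...,1]-s['ee_pos'][1])<65)
    v,u=np.nonzero(red)
    if len(v)<30: print(n,'no red'); continue
    h=cv2.convexHull(np.c_[u,v].astype(np.float32)).reshape(-1,2)
    zz=np.median(P[red][:,2]); Q=plane(c,h,z0)[:,:2]
    from scipy.optimize import least_squares
    o=least_squares(lambda p:np.hypot(*(Q-p).T)-48.5,s['ee_pos'][:2],loss='soft_l1'); print(n,len(v),'z',zz,z0,'circle',cv2.minEnclosingCircle(Q.astype(np.float32)),'fit',o.x,'res',np.abs(o.fun).mean())
    q=P[red]; A=np.c_[q[:,:2]-q[:,:2].mean(0),np.ones(len(q))]; print('tilt',np.linalg.lstsq(A,q[:,2],rcond=None)[0])
cv2.imwrite('pics/w3.png',cv2.resize(np.hstack([ims[0],ims[1]]),(800,300)))
cv2.imwrite('pics/w4.png',np.vstack([cv2.resize(np.hstack([ims[0],ims[1]]),(800,300)),cv2.resize(ims[2],(400,300))[:, :].repeat(1,0) if 0 else np.hstack([cv2.resize(ims[2],(400,300)),cv2.resize(ims[0][170:350,270:510],(400,300))])]))
E
python3 held.py
```

```text
t 6.0333 pos [ 476.8 -178.9  178. ] yaw_y 0.09 z [-7.e-04  3.e-04 -1.e+00] F [ 0.6  0.8 -1.4] M [ 0.04  0.03 -0.05] w 0.506 g 41.322919086087495 q [-0.36  0.26 -0.17  1.15  0.    1.12]
top 981 z 153.21990470682977 153.3198696588297 circle ((474.99041748046875, -178.7410888671875), 48.311927795410156) fit [ 475.79744459 -180.36579081] res 0.8975166743802464
tilt [-2.80364610e-03 -3.42770528e-02  1.52789278e+02]
side 282 z 155.65841036564552 153.3198696588297 circle ((470.76605224609375, -170.54415893554688), 48.328338623046875) fit [ 470.81474145 -171.53005624] res 1.8059079037341754
tilt [ 4.05904083e-02 -7.67969098e-02  1.54675793e+02]
wrist 10734 z 153.07149102082394 153.3198696588297 circle ((478.9291687011719, -176.21945190429688), 49.02857208251953) fit [ 478.843132   -176.56143534] res 0.3587608257594146
tilt [-1.55824642e-03 -1.13279199e-02  1.52663299e+02]
```

View pics/w4.png

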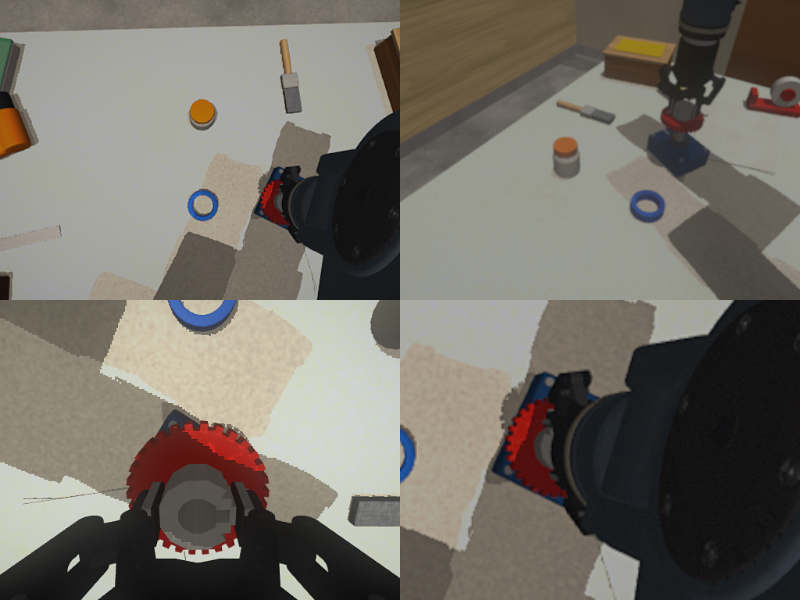

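>>> carry_out([
  [0,0,0,0,-1,0,-1],
  [0,0,0,0.1,-1.25,0,-1],
  [0,0,0,0,-1,-0.5,-1],
  [0,0,0,0,0,-1,-1],
  [0,0,0,0,0,-1,-1],
  [0,0,0,0,0,-0.3,-1],
  [0,0,0,0,0,0,-1],
  [0,0,0,0,0,0,-1],
])

```text
clock: 6.85
ee_pos: [478.3, -210.1, 150.0]
tool_rot: [-0.0, 0.674, 0.739, -0.0]
wrist_force: [-0.6, 0.2, -1.9]
width: 0.503
grip_force: 41.3
```

```bash
python3 - <<'E'
from h import *
s=st(); c=cam('wrist'); d=cam('side')
P=cloud(d);hsv=cv2.cvtColor(d['color'],cv2.COLOR_BGR2HSV); H,S,V=[hsv[...,i].astype(int) for i in range(3)]
D=np.hypot(P[...,0]-477,P[...,1]+211)
# shaft silhouette below gear: rows and column mid
m=(D<18)&(P[...,2]>66)&(P[...,2]<106)&(S<100)
for v in np.unique(np.nonzero(m)[0])[::3]: u=np.nonzero(m[v])[0]; print('shaft row',v,u.min(),u.max(),(u.min()+u.max())/2)
r=((H<8)|(H>172))&(S>120)&(abs(P[...,2]-118)<16)&(D<70); v,u=np.nonzero(r); print('gear u',u.min(),u.max(),(u.min()+u.max())/2, v.max())
for z in(80,95): 
  x=d['K']@(d['R']@np.array([477.3,-211.5,z])+d['t']);print('proj axis',x[:2]/x[2])
x=d['K']@(d['R']@np.array([s['ee_pos'][0],s['ee_pos'][1],115])+d['t']);print('proj gear',x[:2]/x[2])
cv2.imwrite('pics/w5.png',np.hstack([cv2.resize(d['color'][100:220,280:440],(400,300),interpolation=cv2.INTER_CUBIC),cv2.resize(c['color'],(400,300))]))
E
```

```text
t 6.85 pos [ 478.3 -210.1  150. ] yaw_y 0.092 z [-8.e-04  4.e-04 -1.e+00] F [-0.6  0.2 -1.9] M [ 0.03 -0.03  0.01] w 0.503 g 41.26673060352914 q [-0.41  0.3  -0.18  1.09  0.    1.06]
shaft row 170 351 356 353.5
shaft row 173 350 363 356.5
shaft row 176 352 362 357.0
shaft row 179 356 361 358.5
gear u 339 388 363.5 171
proj axis [359.28644851 171.5307897 ]
proj axis [360.74116347 165.46065231]
proj gear [361.96599073 157.31034002]
```

View pics/w5.png

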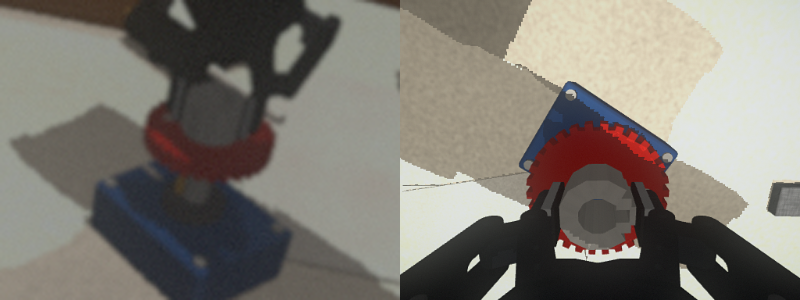

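>>> carry_out([
  [0,0,0,-0.05,-0.1,0,-1],
  [0,0,0,0,0,-0.15,-1],
  [0,0,0,0,0,-0.15,-1],
  [0,0,0,0,0,-0.15,-1],
  [0,0,0,0,0,-0.15,-1],
  [0,0,0,0,0,0,-1],
])

```text
clock: 7.45
ee_pos: [477.9, -211.3, 143.9]
tool_rot: [-0.0, 0.674, 0.739, -0.0]
wrist_force: [0.0, -0.4, -1.7]
width: 0.506
grip_force: 41.3
```

```bash
python3 -c "from h import *; st()"
```

```text
t 7.45 pos [ 477.9 -211.3  143.9] yaw_y 0.092 z [-4.e-04  2.e-04 -1.e+00] F [ 0.  -0.4 -1.7] M [-0.02  0.02  0.  ] w 0.506 g 41.2678310618503 q [-0.42  0.3  -0.19  1.07  0.    1.06]
```

>>> carry_out([
  [0,0,0,0,0,-0.15,-1],
  [0,0,0,0,0,-0.15,-1],
  [0,0,0,0,0,0,-1],
])

```text
clock: 7.7
ee_pos: [477.9, -211.3, 141.0]
tool_rot: [-0.0, 0.674, 0.739, -0.0]
wrist_force: [0.5, 0.9, -1.4]
width: 0.506
grip_force: 41.3
```

>>> carry_out([
  [0,0,0,0,0,-0.1,-1],
  [0,0,0,0,0,-0.1,-1],
  [0,0,0,0,0,0,-1],
])

```text
clock: 7.95
ee_pos: [478.0, -211.3, 139.1]
tool_rot: [-0.0, 0.674, 0.739, 0.0]
wrist_force: [-0.1, 0.3, -2.7]
width: 0.506
grip_force: 41.3
```

>>> carry_out([
  [0,0,0,0,0,-0.15,-1],
  [0,0,0,0,0,-0.15,-1],
  [0,0,0,0,0,0,-1],
])

```text
clock: 8.2
ee_pos: [478.0, -211.3, 136.0]
tool_rot: [-0.0, 0.674, 0.739, -0.0]
wrist_force: [-0.6, 0.4, -2.3]
width: 0.509
grip_force: 41.3
```

>>> carry_out([
  [0,0,0,0,0,-0.2,-1],
  [0,0,0,0,0,-0.2,-1],
  [0,0,0,0,0,-0.2,-1],
  [0,0,0,0,0,0,-1],
])

```text
clock: 8.53
ee_pos: [477.9, -211.3, 129.8]
tool_rot: [-0.0, 0.674, 0.739, -0.0]
wrist_force: [0.5, 1.0, -2.3]
width: 0.506
grip_force: 41.3
```

>>> carry_out([
  [0,0,0,0,0,-0.2,-1],
  [0,0,0,0,0,-0.2,-1],
  [0,0,0,0,0,-0.2,-1],
  [0,0,0,0,0,0,-1],
  [0,0,0,0,0,0,-1],
])

```text
clock: 8.95
ee_pos: [477.9, -211.3, 124.1]
tool_rot: [-0.0, 0.674, 0.739, -0.0]
wrist_force: [0.4, 2.0, -2.3]
width: 0.505
grip_force: 41.2
```

>>> carry_out([
  [0,0,0,0,0,-0.2,-1],
  [0,0,0,0,0,-0.2,-1],
  [0,0,0,0,0,-0.2,-1],
  [0,0,0,0,0,-0.2,-1],
  [0,0,0,0,0,0,-1],
])

```text
clock: 9.37
ee_pos: [478.0, -211.3, 115.9]
tool_rot: [-0.0, 0.674, 0.739, -0.0]
wrist_force: [2.4, 1.6, -3.6]
width: 0.501
grip_force: 41.2
```

>>> carry_out([
  [0,0,0,0,0,-0.1,-1],
  [0,0,0,0,0,-0.1,-1],
  [0,0,0,0,0,-0.1,-1],
  [0,0,0,0,0,0,-1],
])

```text
clock: 9.7
ee_pos: [478.1, -211.4, 113.2]
tool_rot: [-0.0, 0.674, 0.739, 0.0]
wrist_force: [2.1, 3.2, -3.2]
width: 0.503
grip_force: 41.3
```

```bash
python3 -c "from h import *; st()"
```

```text
t 9.7 pos [ 478.1 -211.4  113.2] yaw_y 0.092 z [ 1.e-04  1.e-04 -1.e+00] F [ 2.1  3.2 -3.2] M [ 0.68 -0.3   0.04] w 0.503 g 41.307470768806525 q [-0.42  0.33 -0.24  1.    0.    1.06]
```

>>> carry_out([
  [0,0,0,0.03,0.04,-0.05,-1],
  [0,0,0,0,0,-0.05,-1],
  [0,0,0,0,0,0,-1],
])

```text
clock: 9.95
ee_pos: [478.2, -211.2, 112.1]
tool_rot: [-0.0, 0.674, 0.739, -0.0]
wrist_force: [1.0, 0.5, -1.7]
width: 0.506
grip_force: 41.3
```

>>> carry_out([
  [0,0,0,0,0,-0.05,-1],
  [0,0,0,0,0,-0.05,-1],
  [0,0,0,0,0,0,-1],
])

```text
clock: 10.2
ee_pos: [478.3, -211.0, 111.2]
tool_rot: [-0.0, 0.674, 0.739, -0.0]
wrist_force: [0.7, 0.2, -1.7]
width: 0.504
grip_force: 41.3
```

```bash
python3 -c "from h import *; st()"
```

```text
t 10.2 pos [ 478.3 -211.   111.2] yaw_y 0.092 z [-2.e-04 -1.e-04 -1.e+00] F [ 0.7  0.2 -1.7] M [0.02 0.02 0.03] w 0.504 g 41.307267313823104 q [-0.42  0.33 -0.25  0.99 -0.    1.06]
```

>>> carry_out([
  [0,0,0,0,0,-0.1,-1],
  [0,0,0,0,0,-0.1,-1],
  [0,0,0,0,0,0,-1],
])

```text
clock: 10.45
ee_pos: [478.3, -211.0, 109.1]
tool_rot: [-0.0, 0.674, 0.739, -0.0]
wrist_force: [0.0, -0.1, -2.5]
width: 0.499
grip_force: 41.3
```

```bash
python3 -c "from h import *; st()"
```

```text
t 10.45 pos [ 478.3 -211.   109.1] yaw_y 0.092 z [-2.e-04  1.e-04 -1.e+00] F [ 0.  -0.1 -2.5] M [ 0.01 -0.02 -0.04] w 0.499 g 41.30736863357015 q [-0.42  0.33 -0.25  0.99 -0.    1.06]
```

The underside is at about 70 mm with no reaction force, so the keyway is over the key.

>>> carry_out([
  [0,0,0,0,0,-0.1,-1],
  [0,0,0,0,0,-0.1,-1],
  [0,0,0,0,0,-0.1,-1],
  [0,0,0,0,0,0,-1],
])

```text
clock: 10.78
ee_pos: [478.3, -211.0, 106.1]
tool_rot: [-0.0, 0.674, 0.739, -0.0]
wrist_force: [0.4, -0.8, -1.6]
width: 0.506
grip_force: 41.3
```

>>> carry_out([
  [0,0,0,0,0,-0.1,-1],
  [0,0,0,0,0,-0.1,-1],
  [0,0,0,0,0,-0.1,-1],
  [0,0,0,0,0,-0.1,-1],
  [0,0,0,0,0,0,-1],
])

```text
clock: 11.2
ee_pos: [478.3, -210.9, 102.1]
tool_rot: [-0.0, 0.674, 0.739, -0.0]
wrist_force: [-0.2, 0.2, -2.6]
width: 0.502
grip_force: 41.3
```

```bash
python3 -c "from h import *; st()"
```

```text
t 11.2 pos [ 478.3 -210.9  102.1] yaw_y 0.092 z [-3.e-04  1.e-04 -1.e+00] F [-0.2  0.2 -2.6] M [0.03 0.01 0.05] w 0.502 g 41.30771087715402 q [-0.42  0.34 -0.26  0.97  0.    1.06]
```

Underside is at about 63.4 mm. I'll take the last few millimetres in small steps.

>>> carry_out([
  [0,0,0,0,0,-0.05,-1],
  [0,0,0,0,0,-0.05,-1],
  [0,0,0,0,0,-0.05,-1],
  [0,0,0,0,0,-0.05,-1],
  [0,0,0,0,0,0,-1],
])

```text
clock: 11.62
ee_pos: [478.3, -211.0, 100.2]
tool_rot: [-0.0, 0.674, 0.739, -0.0]
wrist_force: [-0.3, 0.4, -1.4]
width: 0.508
grip_force: 41.3
```

>>> carry_out([
  [0,0,0,0,0,-0.05,-1],
  [0,0,0,0,0,-0.05,-1],
  [0,0,0,0,0,0,-1],
])

```text
clock: 11.87
ee_pos: [478.3, -211.0, 99.2]
tool_rot: [-0.0, 0.674, 0.739, -0.0]
wrist_force: [-0.7, 0.5, -1.5]
width: 0.507
grip_force: 41.3
```

>>> carry_out([
  [0,0,0,0,0,-0.04,-1],
  [0,0,0,0,0,0,-1],
])

```text
clock: 12.03
ee_pos: [478.3, -211.0, 98.8]
tool_rot: [-0.0, 0.674, 0.739, -0.0]
wrist_force: [-0.3, 0.4, -1.9]
width: 0.506
grip_force: 41.3
```

>>> carry_out([
  [0,0,0,0,0,-0.04,-1],
  [0,0,0,0,0,0,-1],
])

```text
clock: 12.2
ee_pos: [478.4, -211.0, 98.7]
tool_rot: [0.0, 0.674, 0.739, 0.0]
wrist_force: [-2.4, 1.0, 2.4]
width: 0.504
grip_force: 41.7
```

Contact at z = 98.7 mm, which is exactly 60 mm above the pick height, so the gear is seated. I'll release and lift.

>>> carry_out([
  [0,0,0,0,0,0,-0.2],
  [0,0,0,0,0,0,0.2],
  [0,0,0,0,0,0,0.6],
  [0,0,0,0,0,0,1],
  [0,0,0,0,0,0,1],
  [0,0,0,0,0,0,1],
  [0,0,0,0,0,0,1],
  [0,0,0,0,0,1,1],
  [0,0,0,0,0,2,1],
  [0,0,0,0,0,3,1],
  [0,0,0,0,0,3,1],
  [0,0,0,0,0,3,1],
])

```text
clock: 13.2
ee_pos: [478.0, -210.8, 220.7]
tool_rot: [0.0, 0.674, 0.739, 0.0]
wrist_force: [0.7, -0.6, -0.7]
width: 1.0
grip_force: 0.0
```

>>> carry_out([
  [0,0,0,-2,-3,1,1],
  [0,0,0,-2,-3,0,1],
  [0,0,0,-1,-2,0,1],
  [0,0,0,0,0,0,1],
  [0,0,0,0,0,0,1],
])

```text
clock: 13.62
ee_pos: [427.9, -291.8, 229.2]
tool_rot: [0.0, 0.675, 0.738, 0.0]
wrist_force: [0.4, -0.2, -0.6]
width: 1.0
grip_force: 0.0
```

```bash
python3 - <<'E'
from h import *
st(); c=cam('wrist'); P=cloud(c); hsv=cv2.cvtColor(c['color'],cv2.COLOR_BGR2HSV); H,S,V=[hsv[...,i].astype(int) for i in range(3)]
m=((H<8)|(H>172))&(S>130)&(V>30)&(np.hypot(P[...,0]-478,P[...,1]+211)<60)
q=P[m]; A=np.c_[q[:,:2]-q[:,:2].mean(0),np.ones(len(q))]; print('disc z',np.median(q[:,2]),'tilt',np.linalg.lstsq(A,q[:,2],rcond=None)[0])
v,u=np.nonzero(m); print(cv2.minEnclosingCircle(plane(c,np.c_[u,v],74)[:,:2].astype(np.float32)))
d=cam('side'); cv2.imwrite('pics/w6.png',np.hstack([cv2.resize(c['color'],(400,300)),cv2.resize(d['color'],(400,300))]))
E
```

```text
t 13.6167 pos [ 427.9 -291.8  229.2] yaw_y 0.09 z [ 6.e-04 -3.e-04 -1.e+00] F [ 0.4 -0.2 -0.6] M [ 0.    0.03 -0.02] w 1.0 g 0.0 q [-0.6   0.25 -0.04  1.27  0.    0.88]
disc z 73.72422144668906 tilt [-1.16623914e-01 -2.30607207e-02  7.51618977e+01]
((479.77825927734375, -210.59266662597656), 48.49271774291992)
```

View pics/w6.png

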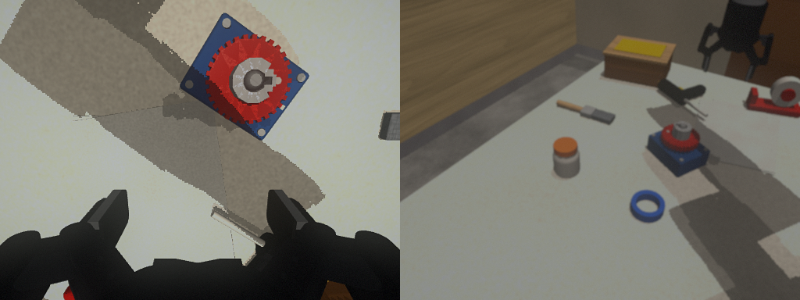

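The gear is on the drive and the other objects haven't moved. The disc top reads 73.7 mm, as expected when seated. I'll recheck the tilt with a robust fit, then hand in.

```bash
python3 - <<'E'
from h import *
c=cam('wrist'); P=cloud(c); hsv=cv2.cvtColor(c['color'],cv2.COLOR_BGR2HSV); H,S,V=[hsv[...,i].astype(int) for i in range(3)]
r=np.hypot(P[...,0]-479.8,P[...,1]+210.6)
m=((H<8)|(H>172))&(S>130)&(V>30)&(r>28)&(r<43)&(abs(P[...,2]-74)<8)
q=P[m]-[479.8,-210.6,0]; A=np.c_[q[:,:2],np.ones(len(q))]
from scipy.optimize import least_squares
o=least_squares(lambda p:A@p-q[:,2],[0,0,74],loss='soft_l1').x; print(len(q),o)
if abs(o[2]-74)<2 and np.hypot(o[0],o[1])<0.04: print(workorder.job_done())
E
```

```text
4323 [-1.19892220e-03  1.69843361e-03  7.37375053e+01]
the job is handed in; nothing more can be done
None
```

The gear is seated level on the shoulder with its keyway over the key, let go with the arm clear, and the job was handed in at about 14 s of the 69 s limit; no verdict came back.

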